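Ready a brass slug and a forming die at the metalworker's bench

ROBOT

A 7-joint arm with a two-finger parallel gripper is mounted at the origin on the work surface. World frame = base frame: x ahead of the robot, y to its left, z up, the work surface at z = 0. Lengths are in m, angles in degrees, forces in N, time in s.
With the tool pointing down it reaches from about 0.425 to 0.925 m from the base axis. Payload 6.8 kg.
Tool frame: the origin (TCP) lies between the finger pads; the fingertips stand 22 mm ahead of it and the grasp point (between the pads) lies 3 mm ahead of it; z points along the fingers, y is the direction in which the jaws open and shut (so a half turn about z gives the same grasp; the last joint's range is limited). The gripper opens to 85 mm and grips with 20 to 120 N. Pads are 22 mm wide; open, the fingers measure 114 mm over their backs; the gripper's body (76 mm by 85 mm) begins 54 mm behind the grasp point. The pads swing forward as they close: fully open they stand 13 mm farther back than shut.
Start: joints at [-6.194, 27.33, 1.283, 89.118, -0.659, 63.558, -4.761], TCP at [0.675, 0, 0.231] pointing down, gripper open.
Joint ranges: [-169.35, 169.35], [-19.33, 120.38], [-80.79, 83.38], [13.8, 139.57], [-78.32, 258.32], [9.67, 109.79], [-169.56, 169.56]. Speed limits (degrees/s): [136.94, 136.94, 180, 180, 180, 180, 180].

INTERFACE

Orientations are given as [roll, pitch, yaw] about the fixed x, y, z axes, in that order (R = Rz(yaw) Ry(pitch) Rx(roll)).
In Python, from plant import observe, eyes, ticket gives the robot as it stands.
- The arm moves only by the tool move_arm, never from a script. Its arguments are lists of equal length, an entry for each row: "dp": the shift along the tool's x, y, z in cm, a list of three; "angular": the turn, a rotation vector about the tool's x, y, z in degrees, a list of three. In form: {"dp": [[dx, dy, dz], ...], "angular": [[rx, ry, rz], ...]}. A call has 1 to 20 rows; each row shifts and turns the commanded pose from where the row before left it, along the tool's axes as they then stand; what a row does not reach is not made up. A row lasts 1/12 s, in which the tool goes at most 41.7 mm and 7.16 degrees, less where a joint would pass 70% of its speed; a pose out of reach is approached as far as the arm can. A call with a gripper value outside its range is refused whole. "gripper" is the gripper's target within -1 to 1 (fully open at 1, half-way at 0, shut at -1), set as the call begins (left out, the last holds). The fingers move at their own pace and stop on an object; "newtons" is the grip in N (left out, the last holds). Time passes only in rows, so rows that do not move let the fingers close. It gives the time, the measured TCP pose, the force and the opening at its end, in the units of the state.
- observe(): the state, without advancing time (a new reading comes with each control period).
- eyes.snapshot(name): name is "scene" or "side" or "wrist"; returns (picture, depth): 420x560x3 uint8, red, green, blue; 420x560 float32, m along the optical axis (not along the pixel's ray), 0 where there is no reading.
- eyes.calibration(name): a dict with "vfov" (degrees; the focal length in pixels is half the picture's height over the tangent of half this angle, whatever the lens; pixels are square), "cx", "cy" (the principal point, pixels), "position" and "rotation" of the camera in the world. Camera axes: x right, y down, z forward; pixel columns grow to the right and rows downward; lengths in m; the calibration is good to about 2 mm. A picture is of the moment at which its call begins: read the wrist's pose just before it. calibration takes no time and is no camera call; for the wrist camera it gives the pose at the moment of the call.
- ticket.sign_off(): hands the job in, once; it reports no verdict.
The state is a dict: "time": time; "joint_positions": joint angles; "qd": joint speeds; "joint_efforts": joint torques, N m; "tcp_pos": TCP position; "tool_rot": TCP orientation; "contact_force": force on the tool from outside, world axes, zero at the start; "ft_torque": the same for the moment, N m; "opening": finger opening in m.
Only numpy, scipy, OpenCV 4.12 (cv2) and the standard library are available. Lean on these libraries where they do the work, as an engineer would, in place of code of your own. Each camera call takes 0.05 s, during which the arm holds its last target.

TASK

Get the next forming strike ready: take the tall round brass slug out of the pocket tray and stand it upright in the round recess of the steel bench block, then lift the flap of the wooden die case right up and draw the die with the narrow tongue on top straight up out of its slot. Finish holding the die in the gripper, upright and still, about 8 cm clear above the slug and centred over it; the program ends while holding it there, nothing is put down. Leave the other blanks in the tray and the plain plate in the case where they are.

Things in the scene. Friction and masses are not known exactly. Their poses are not given: they have to be found in the camera images.
- tray: Fixed pale wooden pocket tray, 190 (x) x 70 (y) x 14 (z) mm, standing on the bench to the left or right of the case. Three round pockets 22 mm wide and 6 mm deep in a row along its x axis, at x = -60, 0 and +60 mm; pocket floors 8 mm above its underside. Origin: centre of the underside, z up.
- slug: The tall round brass slug: a plain upright cylinder, diameter 18 mm, height 32 mm, about 70 g, standing loose in one of the three tray pockets (any of them) and rising 26 mm above the tray's top. Taller than the two other blanks. Origin: centre of its underside, z up.
- square_blank: Bystander: square brass blank 14 x 14 x 20 mm tall, loose in another tray pocket. Origin: centre of its underside.
- cone_blank: Bystander: short brass blank 18 mm across and 18 mm tall with a conical top, loose in another tray pocket. Origin: centre of its underside.
- recess (a point): Centre of the floor of the round recess in the bench block. The block is a fixed square steel block 90 x 90 x 32 mm (z) on the bench, on the other side of the case from the tray; the recess in the middle of its top is 28 mm across and 8 mm deep with a 2 mm chamfer at the rim, so its floor lies 24 mm above the bench. z up.
- case: Fixed dark wooden case, 140 (x) x 210 (y) x 95 (z) mm without flap, walls and floor 6 mm; origin: centre of the underside, z up, -x side towards the robot (yaw up to 0.2 rad). Inside, a pale holder, its top 40 mm above the underside, has two upright slots 48 (x) x 16 (y) mm at x = -8, y = -38 and +38 mm, down to the floor 6 mm above the underside: one holds the die, one the plain plate.
- flap (a joint): Hinge angle of the case's flap (rad): 0 shut, starts between 0 and 0.25, opens upwards and away from the robot to at most 1.9 (1.57 = standing upright). A stiff hinge (about 0.18 N m of friction): the flap stays at whatever angle it is left. The flap is a dark wooden board 140 x 210 x 8 mm, 0.17 kg.
- flap_hinge (a point): Middle of the flap's hinge line, on the case's far top edge: x = +70, z = 95.5 mm in the case's frame. The hinge axis is the case's y axis. Turns with the flap.
- flap_handle (a point): Middle of the flap's steel bar handle: round bar 11 mm thick, 100 mm long, along the case's y axis, 118 mm from the hinge line along the flap (22 mm short of its free edge), 35 mm off its upper face (43 mm above the hinge line when shut), on posts 76 mm apart. Pinched from above it turns between the fingers, so it can be led round the hinge with the gripper still pointing down.
- die: Steel die, hidden under the flap, upright and loose in either case slot (2 mm play all round): plate 44 (x) x 12 (y) x 58 (z) mm with a narrower tongue 28 (x) x 12 (y) mm on top, 82 mm tall in all, about 0.3 kg. Origin: centre of its underside, z up, y across the 12 mm thickness (grip the tongue so); in the slot its axes match the case's, underside 6 mm and top 88 mm above the case's underside.
- plain_plate: Bystander: plain steel plate 44 x 12 x 50 mm tall without a tongue, standing in the other case slot. Origin: centre of its underside.
There are look-alikes about, which are no part of the job. What is shaped like the slug but blue or purple is not meant.

How it is judged (in metres and radians):
On the way, in this order (a step that is already met when the one before it is completed fails the run):
1. the slug stands upright in the block's recess, let go and at rest (horizontal distance between slug and recess below 0.008 m and z of slug in the frame of recess between -0.003 and 0.0035 m and angle between slug's own z axis and vertical below 0.15 rad and contact force between the fingers and slug below 0.1 N and linear speed of slug below 0.02 m/s), for 0.2 s.
2. the flap is lifted right up (over 1.3 rad) (value of joint flap above 1.3 rad), for 0.1 s.
3. the die is drawn up out of its slot in the gripper, clear of the case (z of die in the frame of case above 0.06 m and contact force between the fingers and die above 2 N and angle between die's own z axis and vertical below 0.25 rad), for 0.2 s.
At the end, for the whole second after the job is handed in: Slug upright (0.15 rad) on the recess floor, within 8 mm of its centre, untouched. Die held by the fingers, upright (0.25 rad), still, its underside 30 to 150 mm above the slug's top, within 35 mm of centre sideways, touching neither slug nor case. Other blanks and plain plate within 15 mm of start (horizontal distance between slug and recess below 0.008 m and z of slug in the frame of recess between -0.003 and 0.0035 m and angle between slug's own z axis and vertical below 0.15 rad and contact force between each of the fingers, die and slug below 0.1 N and contact force between the fingers and die above 2 N and angle between die's own z axis and vertical below 0.25 rad and horizontal distance between die and recess below 0.035 m and z of die in the frame of recess between 0.062 and 0.182 m and linear speed of die below 0.04 m/s and angular speed of die below 0.3 rad/s and contact force between die and case below 0.1 N and distance of each of square_blank, cone_blank, plain_plate from where it was at the start of the episode below 0.015 m); the arm keeps its last pose, push and grip.
It fails at once if the square blank is moved from its place (over 25 mm) (distance of square_blank from where it was at the start of the episode above 0.025 m).
It fails at once if the cone-topped blank is moved from its place (over 25 mm) (distance of cone_blank from where it was at the start of the episode above 0.025 m).
It fails at once if the plain plate is moved from its place (over 25 mm) (distance of plain_plate from where it was at the start of the episode above 0.025 m).
It also fails if it takes over 72 s, if anything falls off the work surface, if the arm or the gripper's body presses on something with over 40 N, if the wrist force passes 120 N, or if a joint passes its speed limit or range.

## Working session

There is one attempt and no reset: what is moved stays moved. The work goes in short steps, Python scripts to look and compute and a tool call to move; the robot and the scene stay as the last step left them, time stands still between calls to the robot, and variables do not carry over. Pictures are saved under pics/ and viewed, and the job is handed in when it is done.

Besides the shell and the picture viewer there is one more tool, called after "Request:" in YAML: its name, and indented under it one key for each argument. move_arm: Moves the arm, as the interface text tells. Its arguments: {"type":"object","properties":{"dp":{"type":"array","items":{"type":"array","items":{"type":"number"}}},"angular":{"type":"array","items":{"type":"array","items":{"type":"number"}}},"gripper":{"type":"number"},"newtons":{"type":"number"}},"required":["dp","angular"]}

```bash
ls; mkdir -p pics
cat > h.py <<'E'
import numpy as np, cv2
from plant import observe, eyes, ticket
def snap(n,fn=None):
    p,d=eyes.snapshot(n)
    if fn: cv2.imwrite('pics/'+fn,cv2.cvtColor(p,cv2.COLOR_RGB2BGR))
    return p,d
def cloud(n,d,c=None):
    c=c or eyes.calibration(n)
    H,W=d.shape; f=H/2/np.tan(np.radians(c['vfov'])/2)
    v,u=np.mgrid[:H,:W]
    P=np.stack([(u-c['cx'])*d/f,(v-c['cy'])*d/f,d],-1)
    R=np.array(c['rotation']); 
    return P@R.T+np.array(c['position'])
E
python3 - <<'E'
from h import *
print(observe())
for n in ['scene','side','wrist']:
    c=eyes.calibration(n); print(n,c)
    p,d=snap(n,n+'0.png'); np.savez(n+'0.npz',p=p,d=d,X=cloud(n,d,c))
E
```

```text
pics
{'time': 0.0, 'joint_positions': array([-6.19188856, 27.37478519,  1.28033054, 89.17988516, -0.65965462,
       63.55787183, -4.76221313]), 'qd': array([ 0.01269457,  0.00167927,  0.06985677,  0.02976262, -0.02448196,
        0.14862054,  0.00684755]), 'joint_efforts': array([-5.45967814e-04, -5.96443820e+01,  1.60769675e+00, -2.81194621e+01,
        1.24063640e-02,  9.39900521e-03,  2.20753498e-05]), 'tcp_pos': array([ 6.74392711e-01, -3.74499227e-05,  2.30026064e-01]), 'tool_rot': array([-1.79895054e+02,  7.30507837e-03,  8.99978528e+01]), 'contact_force': array([-0.20796983,  0.30084287, -0.09456576]), 'ft_torque': array([ 0.07953627,  0.03599354, -0.00746782]), 'opening': 0.0852146818674821}
scene {'vfov': 46.140437386193376, 'cx': 284.4968655120504, 'cy': 205.72924491941998, 'position': array([1.21319612, 0.36147915, 0.77697332]), 'rotation': array([-130.37768099,    0.50427948,  121.81255832])}Traceback (most recent call last):
  File "<stdin>", line 5, in <module>
  File "h.py", line 13, in cloud
    return P@R.T+np.array(c['position'])
           ~~~~~^~~~~~~~~~~~~~~~~~~~~~~~
ValueError: operands could not be broadcast together with shapes (420,560) (3,)
```

```bash
sed -i "s/R=np.array(c\['rotation'\]); /from scipy.spatial.transform import Rotation as Ro; R=Ro.from_euler('xyz',c['rotation'],degrees=True).as_matrix()/" h.py
python3 - <<'E'
from h import *
for n in ['scene','side','wrist']:
    c=eyes.calibration(n); print(n,c)
    p,d=snap(n,n+'0.png'); np.savez(n+'0.npz',p=p,d=d,X=cloud(n,d,c))
E
```

```text
scene {'vfov': 46.140437386193376, 'cx': 284.4968655120504, 'cy': 205.72924491941998, 'position': array([1.21319612, 0.36147915, 0.77697332]), 'rotation': array([-130.37768099,    0.50427948,  121.81255832])}
side {'vfov': 55.866793402255084, 'cx': 266.4247336877887, 'cy': 206.96959502518632, 'position': array([ 0.12884715, -0.61438593,  0.70893888]), 'rotation': array([-129.84852781,    0.43376641,  -36.83654885])}
wrist {'vfov': 62.304205877442584, 'cx': 282.7550661803136, 'cy': 211.79329606614775, 'position': array([0.67510436, 0.06804967, 0.37276034]), 'rotation': array([1.64390124e+02, 3.39562077e-02, 5.34058692e-02])}
```

View pics/scene0.png

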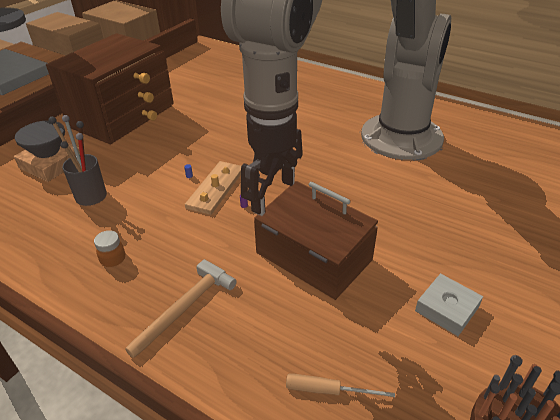

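View pics/side0.png

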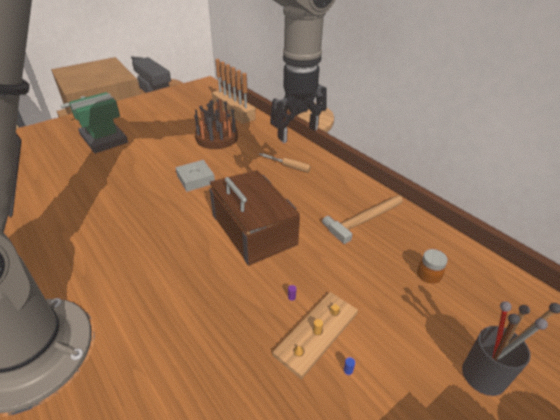

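View pics/wrist0.png

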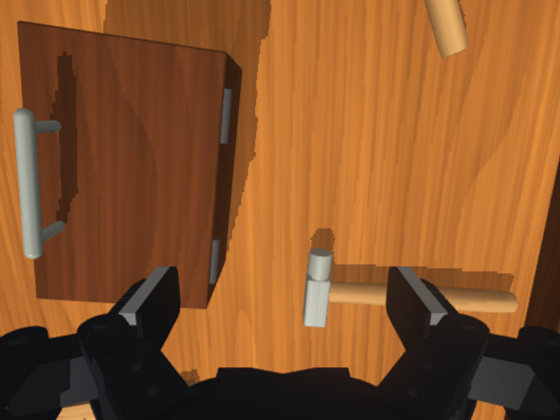

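Run:
```python
from h import *
S=np.load('scene0.npz')['X'];D=np.load('side0.npz')['X'];W=np.load('wrist0.npz')['X']
for nm,X,pts in [('scene',S,dict(tray=(205,195),s1=(225,170),s2=(214,180),s3=(203,195),block=(430,300),recess=(450,297),flapc=(315,215),handle=(328,193),purple=(244,201),blue=(188,170))),
 ('side',D,dict(block=(190,180),recess=(198,172),flapc=(255,205),handle=(235,192),s1=(299,351),s2=(318,326),s3=(335,308),purple=(292,292),blue=(349,366),bench=(200,300))),
 ('wrist',W,dict(handleA=(25,120),handleB=(33,245),c1=(20,25),c2=(222,52),c3=(207,305),c4=(38,297)))]:
    for k,(u,v) in pts.items(): print(nm,k,(u,v),X[v,u].round(4))
for n,(x0,y0,w,h) in [('scene',(170,150,110,70)),('side',(260,280,120,100)),('scene',(230,170,160,130))]:
    im=cv2.imread(f'pics/{n}0.png')[y0:y0+h,x0:x0+w]
    cv2.imwrite(f'pics/crop_{n}{x0}.png',cv2.resize(im,None,fx=min(800/w,600/h),fy=min(800/w,600/h),interpolation=cv2.INTER_CUBIC))
```

```text
scene tray (205, 195) [ 0.5368 -0.2904  0.0315]
scene s1 (225, 170) [ 0.4227 -0.3175  0.0239]
scene s2 (214, 180) [ 0.4805 -0.307   0.0334]
scene s3 (203, 195) [ 0.5373 -0.2965  0.0293]
scene block (430, 300) [0.5638 0.2759 0.032 ]
scene recess (450, 297) [0.5315 0.3055 0.026 ]
scene flapc (315, 215) [0.545  0.0131 0.1127]
scene handle (328, 193) [0.514  0.0242 0.1534]
scene purple (244, 201) [ 0.4952 -0.2062  0.0194]
scene blue (188, 170) [ 0.4757 -0.3959  0.0274]
side block (190, 180) [0.5075 0.2706 0.0323]
side recess (198, 172) [0.5449 0.2898 0.0341]
side flapc (255, 205) [ 0.5367 -0.0173  0.1123]
side handle (235, 192) [0.5026 0.0129 0.1486]
side s1 (299, 351) [ 0.413  -0.3287  0.0221]
side s2 (318, 326) [ 0.4681 -0.3191  0.0419]
side s3 (335, 308) [ 0.5304 -0.3037  0.0303]
side purple (292, 292) [ 0.4867 -0.2188  0.0295]
side blue (349, 366) [ 0.4626 -0.4087  0.0297]
side bench (200, 300) [ 0.328  -0.0982  0.0016]
wrist handleA (25, 120) [0.5171 0.0648 0.1528]
wrist handleB (33, 245) [ 0.5062 -0.0169  0.1527]
wrist c1 (20, 25) [0.4989 0.1258 0.1151]
wrist c2 (222, 52) [0.6315 0.1112 0.1031]
wrist c3 (207, 305) [ 0.5837 -0.1532 -0.0007]
wrist c4 (38, 297) [ 0.4725 -0.0774  0.1149]
```

Run:
```python
import cv2,numpy as np
a=cv2.imread('pics/crop_scene170.png');b=cv2.imread('pics/crop_side260.png')
a=cv2.resize(a,(400,int(400*a.shape[0]/a.shape[1])));b=cv2.resize(b,(400,int(400*b.shape[0]/b.shape[1])))
H=max(a.shape[0],b.shape[0]);o=np.zeros((H,800,3),np.uint8);o[:a.shape[0],:400]=a;o[:b.shape[0],400:]=b
cv2.imwrite('pics/cc.png',o)
```

```text
(no output)
```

View pics/cc.png

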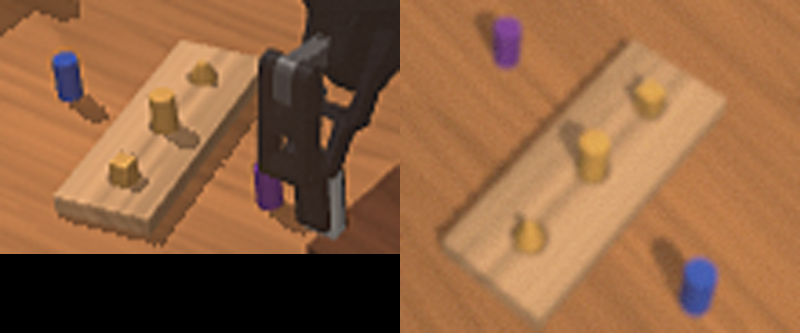

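Run:
```python
from h import *
from scipy.optimize import least_squares
S=np.load('scene0.npz');D=np.load('side0.npz');W=np.load('wrist0.npz')
for nm,Z in [('scene',S),('side',D)]:
    X=Z['X'].reshape(-1,3);C=Z['p'].reshape(-1,3)
    # slug
    m=(np.hypot(X[:,0]-.475,X[:,1]+.312)<.02)&(X[:,2]>.019)&(X[:,2]<.05)
    P=X[m]; r=least_squares(lambda q:(np.hypot(P[:,0]-q[0],P[:,1]-q[1])-.009)*(P[:,2]<.036),[.475,-.312],loss='soft_l1',f_scale=.001)
    t=P[P[:,2]>P[:,2].max()-.004]
    print(nm,'slug',len(P),r.x.round(4),'zmax',np.sort(P[:,2])[-5:].round(4),'top mean',t.mean(0).round(4),len(t))
    # tray top
    m=(np.hypot(X[:,0]-.475,X[:,1]+.312)<.12)&(abs(X[:,2]-.014)<.004)
    P=X[m][:,:2].astype(np.float32); print(nm,'tray',cv2.minAreaRect(P))
    m=(np.hypot(X[:,0]-.535,X[:,1]-.29)<.09)&(abs(X[:,2]-.032)<.005)
    P=X[m][:,:2].astype(np.float32); print(nm,'block',cv2.minAreaRect(P), X[m][:,2].mean())
for nm,Z in [('scene',S),('side',D),('wrist',W)]:
    X=Z['X'].reshape(-1,3)
    m=(X[:,2]>.09)&(X[:,2]<.135)&(np.hypot(X[:,0]-.56,X[:,1]-.0)<.16)
    P=X[m]; P=P[P[:,2]>.1]
    A=np.c_[P[:,:2],np.ones(len(P))]
    w=np.ones(len(P),bool)
    for _ in range(6):
        s=np.linalg.lstsq(A[w],P[w,2],rcond=None)[0]; w=abs(A@s-P[:,2])<.002
    print(nm,'flap plane',s.round(4),w.sum(),'slope dir deg',np.degrees(np.arctan2(-s[1],-s[0])),'angle',np.arctan(np.hypot(*s[:2])))
    print('  rect',cv2.minAreaRect(P[w][:,:2].astype(np.float32)))
    m=(X[:,2]>.138)&(X[:,2]<.165)&(np.hypot(X[:,0]-.51,X[:,1]-.02)<.08)
    P=X[m]; 
    if len(P): print('  handle',cv2.minAreaRect(P[:,:2].astype(np.float32)),P[:,2].max().round(4), P.mean(0).round(4),len(P))
```

```text
scene slug 76 [ 0.4736 -0.3119] zmax [0.0428 0.0429 0.0435 0.0438 0.0446] top mean [ 0.4748 -0.3107  0.0423] 17
scene tray ((0.4772091805934906, -0.31247395277023315), (0.19894516468048096, 0.14860457181930542), 42.29327392578125)
scene block ((0.5394709706306458, 0.3068888783454895), (0.09052633494138718, 0.09468456357717514), 80.9875717163086) 0.032796709447357325
side slug 117 [ 0.4748 -0.3117] zmax [0.0439 0.0441 0.0441 0.0444 0.0444] top mean [ 0.4739 -0.3124  0.0422] 53
side tray ((0.47488462924957275, -0.3118533492088318), (0.2000419795513153, 0.15054138004779816), 39.8201789855957)
side block ((0.5395785570144653, 0.3048210144042969), (0.0960378348827362, 0.09132272750139236), 82.45885467529297) 0.033357627912725195
scene flap plane [-0.0898  0.0109  0.1605] 4520 slope dir deg -6.947644331384689 angle 0.09025260649791671
  rect ((0.5553625226020813, 0.01694551855325699), (0.21071243286132812, 0.14717800915241241), 82.45153045654297)
  handle ((0.5097392797470093, 0.023615408688783646), (0.09931959211826324, 0.011296327225863934), 82.07160949707031) 0.1587 [0.5111 0.0247 0.1524] 253
side flap plane [-0.0878  0.0111  0.16  ] 2618 slope dir deg -7.229278131982336 angle 0.08828060796118525
  rect ((0.553931713104248, 0.0155123770236969), (0.21244777739048004, 0.14295098185539246), 82.2763442993164)
  handle ((0.5077934861183167, 0.019891511648893356), (0.09889993071556091, 0.011198598891496658), 82.9747543334961) 0.1577 [0.5059 0.0155 0.1532] 157
wrist flap plane [-0.0881  0.0104  0.1576] 46898 slope dir deg -6.715175680101282 angle 0.08846376528804875
  rect ((0.5543882250785828, 0.01632889360189438), (0.21011219918727875, 0.1442488431930542), 82.6593246459961)
  handle ((0.5087773203849792, 0.022122912108898163), (0.10048969835042953, 0.011633310467004776), 83.0556411743164) 0.1556 [0.5107 0.0257 0.1515] 3130
```

Request:
move_arm:
  dp:
    - [0, 0, 0]
    - [0, 0, 0]
    - [0, 0, 0]
    - [0, 0, 0]
    - [0, 0, 0]
    - [0, 0, 0]
    - [0, 0, 0]
    - [0, 0, 0]
    - [0, 0, 0]
    - [0, 0, 0]
    - [0, 0, 0]
    - [0, 0, 0]
  angular:
    - [0, 0, 6.67]
    - [0, 0, 6.67]
    - [0, 0, 6.67]
    - [0, 0, 6.67]
    - [0, 0, 6.67]
    - [0, 0, 6.67]
    - [0, 0, 6.67]
    - [0, 0, 6.67]
    - [0, 0, 6.67]
    - [0, 0, 6.67]
    - [0, 0, 6.67]
    - [0, 0, 6.67]
  gripper: 0

```text
time: 1.2
tcp_pos: [0.6748, 0.0001, 0.2308]
tool_rot: [-180.0, 0.0, 9.6]
contact_force: [-0.4, 0.1, -0.2]
opening: 0.0425
```

Request:
move_arm:
  dp:
    - [-2, 2.2, 0]
    - [-2.1, 2.27, 0]
    - [-2.1, 2.27, 0]
    - [-2.1, 2.27, 0]
    - [-2.1, 2.27, 0]
    - [-2.1, 2.27, 0]
    - [-2.1, 2.27, 0]
    - [-2.1, 2.27, 0]
    - [-2.1, 2.27, 0.5]
    - [-2.1, 2.27, 1.5]
    - [-2.1, 2.27, 2]
    - [-2.13, 2.33, 2]
    - [0, 0, 0]
  angular:
    - [0, 0, 0]
    - [0, 0, 0]
    - [0, 0, 0]
    - [0, 0, 0]
    - [0, 0, 0]
    - [0, 0, 0]
    - [0, 0, 0]
    - [0, 0, 0]
    - [0, 0, 0]
    - [0, 0, 0]
    - [0, 0, 0]
    - [0, 0, 0]
    - [0, 0, 0]

```text
time: 2.28
tcp_pos: [0.4677, -0.3167, 0.1679]
tool_rot: [-180.0, 0.4, 9.4]
contact_force: [-0.6, 0.4, 0.7]
opening: 0.0425
```

Run:
```python
from h import *
o=observe(); print(o['time'],o['tcp_pos'],o['tool_rot'],o['joint_positions'].round(1),o['opening'])
c=eyes.calibration('wrist'); p,d=snap('wrist','w1.png'); np.savez('w1.npz',p=p,d=d,X=cloud('wrist',d,c))
```

```text
2.2833 [ 0.46770349 -0.31672732  0.16789848] [-179.97043084    0.39932171    9.44314709] [  8.7  22.4  24.1 109.1 -11.2  51.2 -42.3] 0.042498310818039675
```

View pics/w1.png

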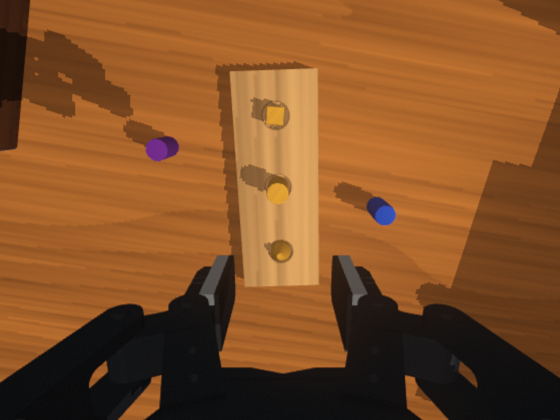

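```bash
cat >> h.py <<'E'
from scipy.spatial.transform import Rotation as Ro
def rel(target,yaw=None):
    o=observe(); R=Ro.from_euler('xyz',o['tool_rot'],degrees=True)
    print('t',o['time'],'pos',o['tcp_pos'].round(4),'rot',o['tool_rot'].round(2),'F',o['contact_force'].round(1),'open',round(o['opening'],4))
    print(' dp cm',(R.inv().apply(np.array(target)-o['tcp_pos'])*100).round(2))
    if yaw is not None:
        T=Ro.from_euler('xyz',[180,0,yaw],degrees=True); print(' ang',(R.inv()*T).as_rotvec(degrees=True).round(2))
E
python3 - <<'E'
from h import *
X=np.load('w1.npz')['X']; P=X.reshape(-1,3)
m=(np.hypot(P[:,0]-.474,P[:,1]+.312)<.02)&(P[:,2]>.036)&(P[:,2]<.05)
t=P[m]; print(len(t),cv2.minEnclosingCircle(t[:,:2].astype(np.float32)),t.mean(0),t[:,2].max())
m=(np.hypot(P[:,0]-.474,P[:,1]+.312)<.12)&(abs(P[:,2]-.014)<.003)
print(cv2.minAreaRect(P[m][:,:2].astype(np.float32)))
for u,v in [(275,115),(281,251)]: print(X[v,u])
rel([.4745,-.312,.0415],10)
E
```

```text
382 ((0.47467949986457825, -0.3110901713371277), 0.008954590186476707) [ 0.4749579  -0.3108797   0.03941495] 0.04169039684357123
((0.4745332598686218, -0.31112754344940186), (0.20035754144191742, 0.15089979767799377), 39.52572250366211)
[ 0.53332346 -0.29977984  0.02898566]
[ 0.41961732 -0.3233474   0.02362381]
t 2.3333 pos [ 0.4705 -0.3144  0.1692] rot [-179.94    0.26    9.57] F [-1.1  0.6  0.3] open 0.043
 dp cm [ 0.49 -0.15 12.77]
 ang [-0.07  0.26 -0.43]
```

Request:
move_arm:
  dp:
    - [0.05, -0.05, 1.5]
    - [0, 0, 2]
    - [0, 0, 2]
    - [0, 0, 2]
    - [0, 0, 1.5]
    - [0, 0, 1]
    - [0, 0, 0.5]
    - [0, 0, 0]
    - [0, 0, 0]
  angular:
    - [0, 0, 0]
    - [0, 0, 0]
    - [0, 0, 0]
    - [0, 0, 0]
    - [0, 0, 0]
    - [0, 0, 0]
    - [0, 0, 0]
    - [0, 0, 0]
    - [0, 0, 0]

```text
time: 3.08
tcp_pos: [0.4757, -0.3111, 0.0666]
tool_rot: [180.0, -0.0, 10.0]
contact_force: [-0.0, -0.2, 0.6]
opening: 0.0423
```

Run:
```python
from h import *
p,d=snap('wrist','w2.png')
rel([.4745,-.3113,.0415],10)
```

```text
t 3.1333 pos [ 0.4758 -0.3113  0.0669] rot [ 1.7995e+02 -7.0000e-02  9.9700e+00] F [0.5 0.4 0.9] open 0.0425
 dp cm [-0.13 -0.02  2.54]
 ang [ 0.05 -0.07 -0.03]
```

View pics/w2.png

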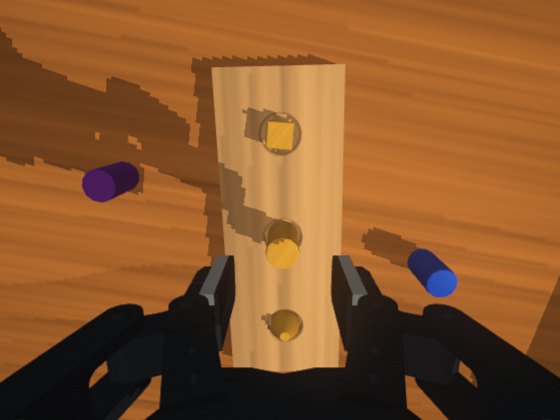

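Request:
move_arm:
  dp:
    - [-0.1, 0, 0.8]
    - [0, 0, 0.8]
    - [0, 0, 0.6]
    - [0, 0, 0]
    - [0, 0, 0]
  angular:
    - [0, 0, 0]
    - [0, 0, 0]
    - [0, 0, 0]
    - [0, 0, 0]
    - [0, 0, 0]

```text
time: 3.55
tcp_pos: [0.4736, -0.3111, 0.0434]
tool_rot: [-180.0, 0.1, 10.0]
contact_force: [-0.4, -0.6, -0.8]
opening: 0.0426
```

Request:
move_arm:
  dp:
    - [0, 0, 0]
    - [0, 0, 0]
    - [0, 0, 0]
    - [0, 0, 0]
    - [0, 0, 0]
    - [0, 0, 0]
  angular:
    - [0, 0, 0]
    - [0, 0, 0]
    - [0, 0, 0]
    - [0, 0, 0]
    - [0, 0, 0]
    - [0, 0, 0]
  gripper: -1
  newtons: 40

```text
time: 4.05
tcp_pos: [0.4741, -0.3113, 0.0441]
tool_rot: [180.0, -0.0, 10.0]
contact_force: [1.4, -0.3, -0.3]
opening: -0.0001
```

Run:
```python
from h import *
p,d=snap('wrist','w3.png'); p,d=snap('scene','s3.png')
rel([.4745,-.3113,.0415],10)
im=cv2.imread('pics/s3.png')[130:230,150:290]; cv2.imwrite('pics/s3c.png',cv2.resize(im,None,fx=5,fy=5))
```

```text
t 4.15 pos [ 0.4741 -0.3112  0.0441] rot [ 1.80e+02 -1.00e-02  9.96e+00] F [-0.5 -0.1 -0.8] open 0.0003
 dp cm [0.04 0.01 0.26]
 ang [ 0.   -0.01 -0.04]
```

View pics/w3.png

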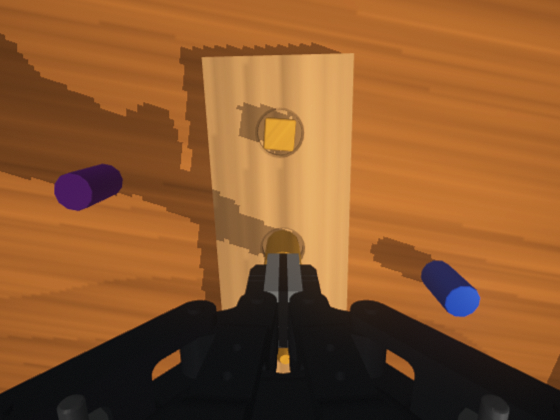

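View pics/s3c.png

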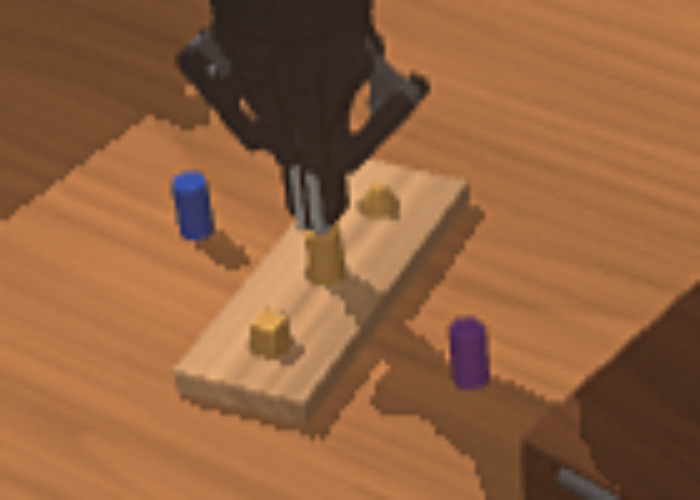

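Run:
```python
from h import *
for n in ['side','scene']:
    c=eyes.calibration(n);p,d=snap(n,n+'4.png');X=cloud(n,d,c)
    m=(np.hypot(X[...,0]-.474,X[...,1]+.311)<.035)&(X[...,2]>.018)&(X[...,2]<.12)
    q=p[m].astype(int); P=X[m]; dark=(q.max(1)-q.min(1)<25)
    zs=np.sort(P[dark][:,2]); print(n,'grey min z',zs[:8].round(4),len(zs))
    br=(q[:,0]-q[:,2]>60); print('brass z max',np.sort(P[br][:,2])[-6:].round(4),br.sum(), P[br].mean(0))
im=cv2.imread('pics/side4.png')[270:390,250:390]; cv2.imwrite('pics/side4c.png',cv2.resize(im,None,fx=5,fy=5))
```

```text
side grey min z [0.0495 0.0523 0.0525 0.0525 0.0542 0.0546 0.0556 0.0559] 400
brass z max [0.1028 0.1031 0.1035 0.1042 0.108  0.1101] 110 [ 0.47122321 -0.31894453  0.03334326]
scene grey min z [0.0483 0.0491 0.0501 0.0504 0.0505 0.052  0.0524 0.0524] 342
brass z max [0.0417 0.042  0.0433 0.0434 0.1001 0.1115] 86 [ 0.47780199 -0.30759304  0.03061499]
```

View pics/side4c.png

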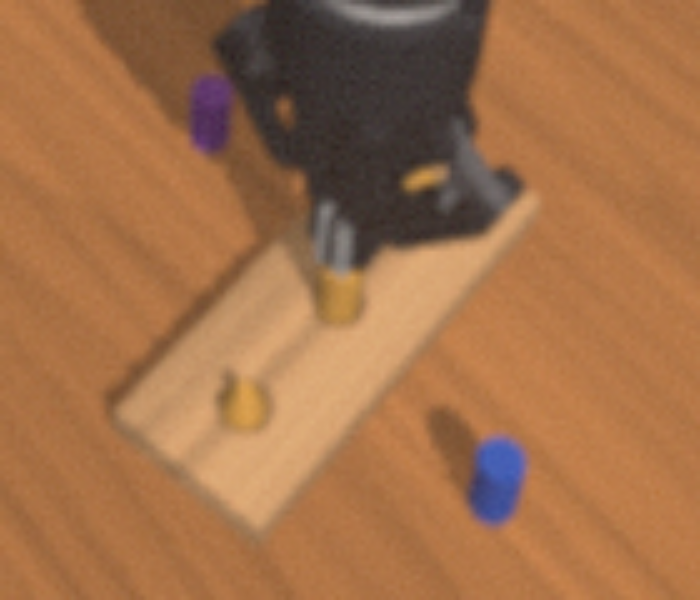

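Request:
move_arm:
  dp:
    - [0, 0, 0]
    - [0, 0, 0]
    - [0, 0, 0]
    - [0, 0, 0]
    - [0, 0, 0]
    - [0, 0, 0.3]
    - [0, 0, 0.5]
    - [0, 0, 0.5]
    - [0, 0, 0.5]
    - [0, 0, 0]
    - [0, 0, 0]
  angular:
    - [0, 0, 0]
    - [0, 0, 0]
    - [0, 0, 0]
    - [0, 0, 0]
    - [0, 0, 0]
    - [0, 0, 0]
    - [0, 0, 0]
    - [0, 0, 0]
    - [0, 0, 0]
    - [0, 0, 0]
    - [0, 0, 0]
  gripper: 0

```text
time: 5.17
tcp_pos: [0.4737, -0.3111, 0.0254]
tool_rot: [-180.0, 0.0, 10.0]
contact_force: [1.2, 0.5, -0.3]
opening: 0.0426
```

Run:
```python
from h import *
ims=[]
for n,(x,y) in [('side',(250,270)),('scene',(150,130))]:
    c=eyes.calibration(n);p,d=snap(n,n+'5.png');X=cloud(n,d,c)
    m=(np.hypot(X[...,0]-.474,X[...,1]+.311)<.05)&(X[...,2]>.018)&(X[...,2]<.12)
    q=p[m].astype(int); P=X[m]; dark=(q.max(1)-q.min(1)<25)
    zs=np.sort(P[dark][:,2]); print(n,'grey min z',zs[:8].round(4),len(zs))
    ims.append(cv2.resize(cv2.imread(f'pics/{n}5.png')[y:y+120,x:x+120],None,fx=3.3,fy=3.3))
cv2.imwrite('pics/c5.png',np.hstack(ims))
rel([.4745,-.3113,.0415],10)
```

```text
side grey min z [0.0318 0.034  0.0349 0.0349 0.0354 0.0354 0.0361 0.0367] 663
scene grey min z [0.0324 0.0325 0.0327 0.0329 0.0331 0.0336 0.0337 0.0338] 563
t 5.2667 pos [ 0.474  -0.3113  0.026 ] rot [-180.      0.      9.95] F [-0.4 -0.   0.3] open 0.0428
 dp cm [ 0.05  0.01 -1.55]
 ang [-0.    0.   -0.05]
```

View pics/c5.png

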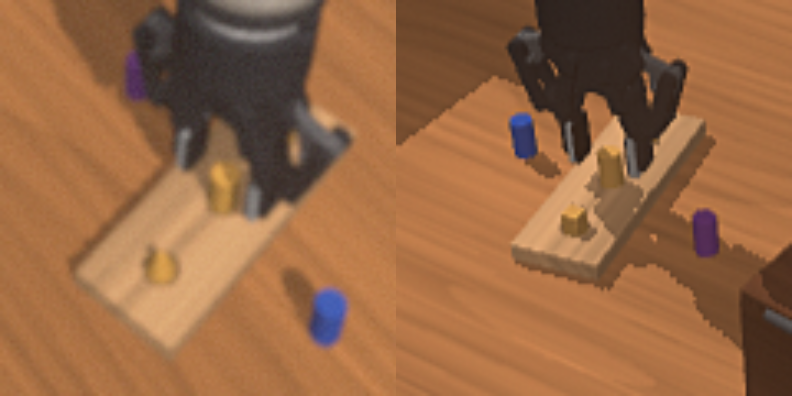

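Request:
move_arm:
  dp:
    - [0, 0, 0.4]
    - [0, 0, 0.4]
    - [0, 0, 0.3]
    - [0, 0, 0]
    - [0, 0, 0]
  angular:
    - [0, 0, 0]
    - [0, 0, 0]
    - [0, 0, 0]
    - [0, 0, 0]
    - [0, 0, 0]

```text
time: 5.68
tcp_pos: [0.4738, -0.3111, 0.0147]
tool_rot: [-180.0, 0.0, 10.0]
contact_force: [-0.2, -0.5, 0.5]
opening: 0.0431
```

Request:
move_arm:
  dp:
    - [0, 0, 0]
    - [0, 0, 0]
    - [0, 0, 0]
    - [0, 0, 0]
    - [0, 0, 0]
    - [0, 0, 0]
  angular:
    - [0, 0, 0]
    - [0, 0, 0]
    - [0, 0, 0]
    - [0, 0, 0]
    - [0, 0, 0]
    - [0, 0, 0]
  gripper: -1
  newtons: 40

```text
time: 6.18
tcp_pos: [0.4742, -0.3114, 0.0153]
tool_rot: [180.0, -0.0, 10.0]
contact_force: [-0.5, 0.1, 3.8]
opening: 0.0164
```

Request:
move_arm:
  dp:
    - [0, 0, -0.5]
    - [0, 0, -1]
    - [0, 0, -1.5]
    - [0, 0, -2.5]
    - [0, 0, -3]
    - [0, 0, -3]
    - [0, 0, -3]
    - [0, 0, -3]
    - [0, 0, -2]
    - [0, 0, -1]
    - [0, 0, 0]
  angular:
    - [0, 0, 0]
    - [0, 0, 0]
    - [0, 0, 0]
    - [0, 0, 0]
    - [0, 0, 0]
    - [0, 0, 0]
    - [0, 0, 0]
    - [0, 0, 0]
    - [0, 0, 0]
    - [0, 0, 0]
    - [0, 0, 0]

```text
time: 7.1
tcp_pos: [0.4751, -0.3119, 0.2227]
tool_rot: [179.9, -0.2, 10.0]
contact_force: [-0.1, -0.4, -2.0]
opening: 0.0165
```

Run:
```python
from h import *
p,d=snap('wrist','w6.png')
rel([.5395,.3058,.2153],10)
```

```text
t 7.15 pos [ 0.4742 -0.3113  0.2207] rot [ 1.7996e+02 -9.0000e-02  9.9600e+00] F [ 0.3  1.  -0.5] open 0.0166
 dp cm [ 17.1  -59.65   0.52]
 ang [ 0.04 -0.09 -0.04]
```

View pics/w6.png

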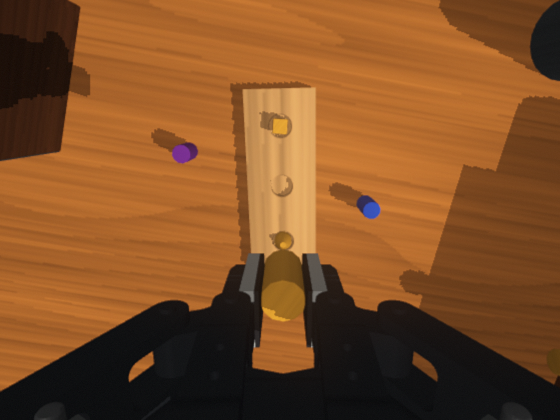

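Request:
move_arm:
  dp:
    - [0.45, -1.57, 0]
    - [0.9, -3.14, 0]
    - [0.9, -3.14, 0]
    - [0.9, -3.14, 0]
    - [0.9, -3.14, 0]
    - [0.9, -3.14, 0]
    - [0.9, -3.14, 0]
    - [0.9, -3.14, 0]
    - [0.9, -3.14, 0]
    - [0.9, -3.14, 0]
    - [0.9, -3.14, 0]
    - [0.9, -3.14, 0]
    - [0.9, -3.14, 0]
    - [0.9, -3.14, 0]
    - [0.9, -3.14, 0]
    - [0.9, -3.14, 0]
    - [0.9, -3.14, 0]
    - [0.9, -3.14, 0]
    - [0.9, -3.14, 0]
    - [0.45, -1.57, 0]
  angular:
    - [0, 0, 0]
    - [0, 0, 0]
    - [0, 0, 0]
    - [0, 0, 0]
    - [0, 0, 0]
    - [0, 0, 0]
    - [0, 0, 0]
    - [0, 0, 0]
    - [0, 0, 0]
    - [0, 0, 0]
    - [0, 0, 0]
    - [0, 0, 0]
    - [0, 0, 0]
    - [0, 0, 0]
    - [0, 0, 0]
    - [0, 0, 0]
    - [0, 0, 0]
    - [0, 0, 0]
    - [0, 0, 0]
    - [0, 0, 0]

```text
time: 8.82
tcp_pos: [0.5373, 0.3105, 0.2174]
tool_rot: [-180.0, 0.2, 10.2]
contact_force: [-0.3, 0.7, -1.5]
opening: 0.0164
```

Request:
move_arm:
  dp:
    - [0, 0, 0]
    - [0, 0, 1]
    - [0, 0, 2]
    - [0, 0, 2]
    - [0, 0, 2]
    - [0, 0, 2]
    - [0, 0, 1]
    - [0, 0, 0]
    - [0, 0, 0]
    - [0, 0, 0]
  angular:
    - [0, 0, 0]
    - [0, 0, 0]
    - [0, 0, 0]
    - [0, 0, 0]
    - [0, 0, 0]
    - [0, 0, 0]
    - [0, 0, 0]
    - [0, 0, 0]
    - [0, 0, 0]
    - [0, 0, 0]

```text
time: 9.65
tcp_pos: [0.54, 0.3055, 0.1209]
tool_rot: [-180.0, -0.1, 9.9]
contact_force: [-0.2, 0.3, -0.7]
opening: 0.0167
```

Run:
```python
from h import *
ims=[]
for n in ['wrist','side','scene']:
    c=eyes.calibration(n);p,d=snap(n,n+'7.png');np.savez(n+'7.npz',p=p,d=d,X=cloud(n,d,c))
rel([.5395,.3058,.1],10)
```

```text
t 9.8 pos [0.54   0.3062 0.1213] rot [-1.7995e+02 -1.2000e-01  9.9500e+00] F [ 0.1  0.1 -1. ] open 0.0164
 dp cm [-0.06  0.03  2.13]
 ang [-0.05 -0.12 -0.05]
```

View pics/wrist7.png

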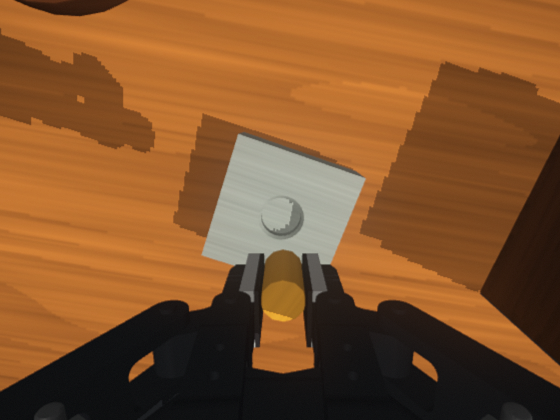

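View pics/scene7.png

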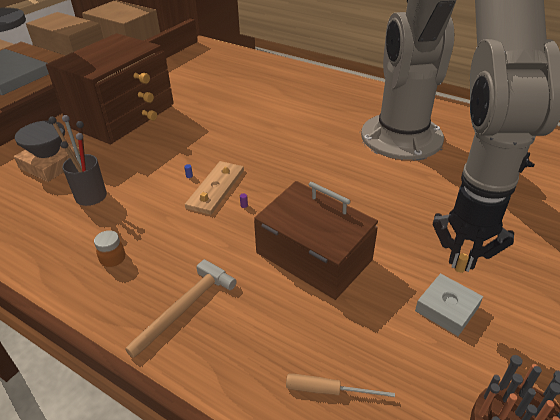

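Run:
```python
from h import *
for n in ['wrist','side','scene']:
    Z=np.load(n+'7.npz');X=Z['X'];p=Z['p'].astype(int)
    P=X.reshape(-1,3)
    top=(np.hypot(P[:,0]-.5395,P[:,1]-.306)<.07)&(abs(P[:,2]-.032)<.0035)
    print(n,'block',cv2.minAreaRect(P[top][:,:2].astype(np.float32)),P[top][:,2].mean())
    fl=(np.hypot(P[:,0]-.5395,P[:,1]-.306)<.025)&(P[:,2]<.0275)&(P[:,2]>.02)
    if fl.sum()>5: print('  floor',cv2.minEnclosingCircle(P[fl][:,:2].astype(np.float32)),P[fl].mean(0),fl.sum())
    br=(np.hypot(P[:,0]-.54,P[:,1]-.306)<.04)&(P[:,2]>.07)&(P[:,2]<.17)&((p[...,0]-p[...,2]).ravel()>45)
    B=P[br]; print('  brass',br.sum(),B.mean(0),np.percentile(B[:,2],[0,2,5,50,95,100]).round(4))
```

```text
wrist block ((0.5396825671195984, 0.3068269193172455), (0.09050973504781723, 0.0903690829873085), 80.9101333618164) 0.03148588195527623
  floor ((0.5392055511474609, 0.30687248706817627), 0.01411476545035839) [0.53860464 0.30679955 0.02366539] 1136
  brass 2784 [0.54369991 0.30616972 0.14054998] [0.114  0.1167 0.1196 0.1446 0.1579 0.17  ]
side block ((0.5401663780212402, 0.3047536015510559), (0.09580472111701965, 0.09054825454950333), 80.54569244384766) 0.03340351489488107
  floor ((0.5440355539321899, 0.31202441453933716), 0.011652911081910133) [0.54448558 0.3120434  0.02599379] 25
  brass 27 [0.53442523 0.30426969 0.13229767] [0.1151 0.1166 0.1181 0.1319 0.148  0.1495]
scene block ((0.5400599241256714, 0.30681338906288147), (0.09039077162742615, 0.09409603476524353), 81.05165100097656) 0.032842154364839914
  floor ((0.5369353294372559, 0.30614814162254333), 0.012883998453617096) [0.53613924 0.30629481 0.02529444] 106
  brass 176 [0.54512102 0.30712953 0.13678767] [0.1146 0.1163 0.1174 0.1387 0.1485 0.1681]
```

Request:
move_arm:
  dp:
    - [-0.05, -0.05, 1]
    - [0, 0, 1.5]
    - [0, 0, 1.5]
    - [0, 0, 1.5]
    - [0, 0, 1.2]
    - [0, 0, 0.8]
    - [0, 0, 0.5]
    - [0, 0, 0.3]
    - [0, 0, 0]
    - [0, 0, 0]
  angular:
    - [0, 0, 0]
    - [0, 0, 0]
    - [0, 0, 0]
    - [0, 0, 0]
    - [0, 0, 0]
    - [0, 0, 0]
    - [0, 0, 0]
    - [0, 0, 0]
    - [0, 0, 0]
    - [0, 0, 0]

```text
time: 10.63
tcp_pos: [0.5391, 0.3065, 0.0374]
tool_rot: [-180.0, -0.0, 10.0]
contact_force: [-0.0, -0.0, -0.8]
opening: 0.0166
```

Request:
move_arm:
  dp:
    - [0, 0, 0.15]
    - [0, 0, 0.15]
    - [0, 0, 0.15]
    - [0, 0, 0.1]
    - [0, 0, 0.05]
    - [0, 0, 0]
  angular:
    - [0, 0, 0]
    - [0, 0, 0]
    - [0, 0, 0]
    - [0, 0, 0]
    - [0, 0, 0]
    - [0, 0, 0]

```text
time: 11.13
tcp_pos: [0.5389, 0.3065, 0.0321]
tool_rot: [-180.0, -0.0, 9.9]
contact_force: [-3.2, -2.4, 7.6]
opening: 0.0165
```

Request:
move_arm:
  dp:
    - [0, 0, 0]
    - [0, 0, 0]
    - [0, 0, 0]
    - [0, 0, 0]
    - [0, 0, 0]
  angular:
    - [0, 0, 0]
    - [0, 0, 0]
    - [0, 0, 0]
    - [0, 0, 0]
    - [0, 0, 0]
  gripper: 0

```text
time: 11.55
tcp_pos: [0.5386, 0.3063, 0.0308]
tool_rot: [180.0, 0.0, 10.0]
contact_force: [0.2, 0.7, -0.4]
opening: 0.0429
```

Request:
move_arm:
  dp:
    - [0, 0, -0.5]
    - [0, 0, -1.5]
    - [0, 0, -2.5]
    - [0, 0, -3]
    - [0, 0, -3]
    - [0, 0, -3]
    - [0, 0, -2.5]
    - [0, 0, -2]
    - [0, 0, 0]
    - [0, 0, 0]
  angular:
    - [0, 0, 0]
    - [0, 0, 0]
    - [0, 0, 0]
    - [0, 0, 0]
    - [0, 0, 0]
    - [0, 0, 0]
    - [0, 0, 0]
    - [0, 0, 0]
    - [0, 0, 0]
    - [0, 0, 0]

```text
time: 12.38
tcp_pos: [0.5393, 0.3067, 0.2126]
tool_rot: [-179.9, -0.1, 10.0]
contact_force: [-0.8, 0.2, -0.9]
opening: 0.0425
```

Run:
```python
from h import *
rel([.5090,.0222,.21],82.7)
for n in ['wrist','scene']:
    c=eyes.calibration(n);p,d=snap(n,n+'8.png');X=cloud(n,d,c);P=X.reshape(-1,3)
    m=(np.hypot(P[:,0]-.5395,P[:,1]-.3066)<.02)&(P[:,2]>.05)&(P[:,2]<.065)
    t=P[m]; print(len(t),cv2.minEnclosingCircle(t[:,:2].astype(np.float32)),t.mean(0),t[:,2].max())
rel([.5090,.0222,.21],82.7)
```

```text
t 12.3833 pos [0.5393 0.3067 0.2126] rot [-1.7992e+02 -1.5000e-01  9.9600e+00] F [-0.8  0.2 -0.9] open 0.0425
 dp cm [-7.9 27.5  0.2]
 ang [ 3.000e-02 -1.800e-01 -7.274e+01]
314 ((0.5395035147666931, 0.3065393567085266), 0.009015709161758423) [0.53989701 0.30664415 0.05533083] 0.05730714040592422
78 ((0.5391603708267212, 0.3065550923347473), 0.010673663578927517) [0.54131987 0.3066816  0.05605983] 0.059902807260366786
t 12.4833 pos [0.538  0.306  0.2102] rot [1.7997e+02 8.0000e-02 9.9700e+00] F [ 0.5 -0.6 -0.8] open 0.0426
 dp cm [-7.77 27.45  0.04]
 ang [-2.000e-02  9.000e-02 -7.273e+01]
```

View pics/wrist8.png

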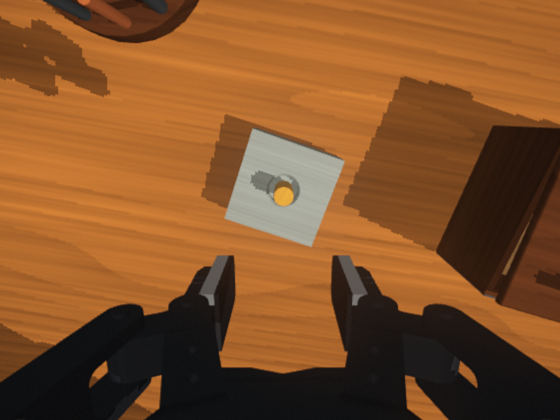

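Request:
move_arm:
  dp:
    - [0, 0, 0]
    - [0, 0, 0]
    - [0, 0, 0]
    - [0, 0, 0]
    - [0, 0, 0]
    - [0, 0, 0]
    - [0, 0, 0]
    - [0, 0, 0]
    - [0, 0, 0]
    - [0, 0, 0]
    - [0, 0, 0]
  angular:
    - [0, 0, -6.61]
    - [0, 0, -6.61]
    - [0, 0, -6.61]
    - [0, 0, -6.61]
    - [0, 0, -6.61]
    - [0, 0, -6.61]
    - [0, 0, -6.61]
    - [0, 0, -6.61]
    - [0, 0, -6.61]
    - [0, 0, -6.61]
    - [0, 0, -6.61]

```text
time: 13.4
tcp_pos: [0.5378, 0.3058, 0.2091]
tool_rot: [-179.9, 0.1, 83.0]
contact_force: [0.3, 0.5, 0.1]
opening: 0.0425
```

Request:
move_arm:
  dp:
    - [-1.3, 0.03, 0]
    - [-2.6, 0.06, 0]
    - [-2.6, 0.06, 0]
    - [-2.6, 0.06, 0]
    - [-2.6, 0.06, 0]
    - [-2.6, 0.06, 0]
    - [-2.6, 0.06, 0]
    - [-2.6, 0.06, 0]
    - [-2.6, 0.06, 0]
    - [-2.6, 0.06, 0]
    - [-2.6, 0.06, 0]
    - [-1.3, 0.05, 0]
    - [0, 0, 0]
    - [0, 0, 0]
  angular:
    - [0, 0, 0]
    - [0, 0, 0]
    - [0, 0, 0]
    - [0, 0, 0]
    - [0, 0, 0]
    - [0, 0, 0]
    - [0, 0, 0]
    - [0, 0, 0]
    - [0, 0, 0]
    - [0, 0, 0]
    - [0, 0, 0]
    - [0, 0, 0]
    - [0, 0, 0]
    - [0, 0, 0]

```text
time: 14.57
tcp_pos: [0.508, 0.0207, 0.2103]
tool_rot: [-179.9, 0.0, 82.4]
contact_force: [0.9, 0.5, -0.8]
opening: 0.0425
```

Run:
```python
from h import *
rel([.5090,.0222,.15],82.7)
n='wrist'
c=eyes.calibration(n);p,d=snap(n,n+'9.png');X=cloud(n,d,c);P=X.reshape(-1,3)
m=(P[:,2]>.14)&(P[:,2]<.165)&(np.hypot(P[:,0]-.51,P[:,1]-.02)<.08)
print('  handle',cv2.minAreaRect(P[m][:,:2].astype(np.float32)),P[m][:,2].max().round(4), m.sum())
rel([.5090,.0222,.15],82.7)
```

```text
t 14.5667 pos [0.508  0.0207 0.2103] rot [-1.7992e+02  2.0000e-02  8.2390e+01] F [ 0.9  0.5 -0.8] open 0.0425
 dp cm [0.17 0.08 6.03]
 ang [-0.08  0.02 -0.31]
  handle ((0.5078452229499817, 0.022950876504182816), (0.09937642514705658, 0.010940770618617535), 82.74652099609375) 0.1558 2781
t 14.6167 pos [0.5083 0.022  0.2105] rot [-1.7994e+02 -1.0000e-02  8.2540e+01] F [0.2 0.3 0. ] open 0.0426
 dp cm [0.03 0.07 6.05]
 ang [-0.06 -0.01 -0.16]
```

View pics/wrist9.png

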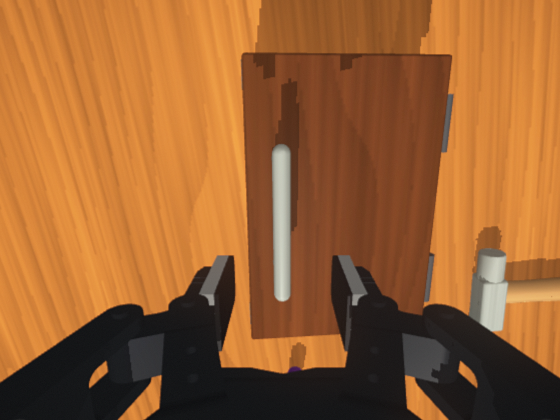

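Request:
move_arm:
  dp:
    - [0, 0, 1]
    - [0, 0, 1.5]
    - [0, 0, 1.5]
    - [0, 0, 1.3]
    - [0, 0, 1]
    - [0, 0, 0.7]
    - [0, 0, 0.4]
    - [0, 0, 0.2]
    - [0, 0, 0]
    - [0, 0, 0]
  angular:
    - [0, 0, 0]
    - [0, 0, 0]
    - [0, 0, 0]
    - [0, 0, 0]
    - [0, 0, 0]
    - [0, 0, 0]
    - [0, 0, 0]
    - [0, 0, 0]
    - [0, 0, 0]
    - [0, 0, 0]

```text
time: 15.45
tcp_pos: [0.5093, 0.0219, 0.1354]
tool_rot: [180.0, -0.0, 82.7]
contact_force: [0.6, -1.0, -0.0]
opening: 0.0427
```

Request:
move_arm:
  dp:
    - [0, 0, 0]
    - [0, 0, 0]
    - [0, 0, 0]
    - [0, 0, 0]
    - [0, 0, 0]
    - [0, 0, 0]
  angular:
    - [0, 0, 0]
    - [0, 0, 0]
    - [0, 0, 0]
    - [0, 0, 0]
    - [0, 0, 0]
    - [0, 0, 0]
  gripper: -1
  newtons: 30

```text
time: 15.95
tcp_pos: [0.5071, 0.0221, 0.1349]
tool_rot: [-179.8, 0.0, 82.7]
contact_force: [-5.3, 0.9, 2.6]
opening: 0.0099
```

Run:
```python
from h import *
ims=[]
for n in ['side','scene']:
    p,d=snap(n,n+'10.png')
    x,y=(180,100) if n=='side' else (230,120)
    ims.append(cv2.resize(cv2.imread(f'pics/{n}10.png')[y:y+160,x:x+160],None,fx=2.5,fy=2.5))
cv2.imwrite('pics/c10.png',np.hstack(ims))
rel([.5090,.0222,.15],82.7)
```

```text
t 16.05 pos [0.5071 0.0221 0.1349] rot [-1.798e+02  2.000e-02  8.268e+01] F [-4.6  0.5  3.2] open 0.0097
 dp cm [ 0.04  0.18 -1.52]
 ang [-0.2   0.02 -0.02]
```

View pics/c10.png

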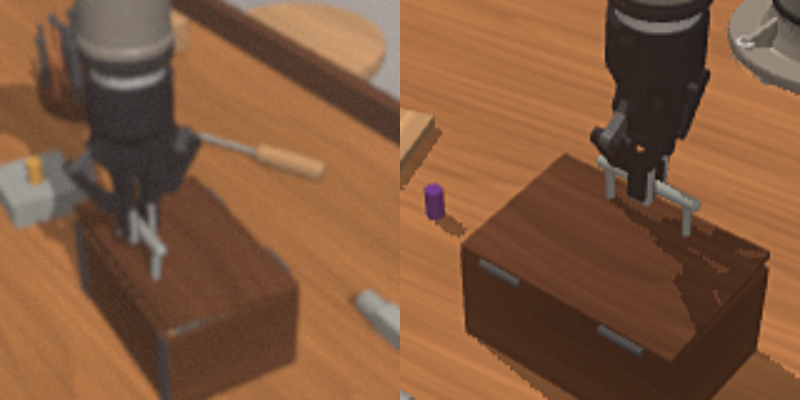

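Run:
```python
import numpy as np
s=np.linspace(0,1,29); s=s*s*(3-2*s); a=.0885+(1.48-.0885)*s
x=-.118*np.cos(a)+.043*np.sin(a); z=.118*np.sin(a)+.043*np.cos(a)
y=np.round(x*100,2); w=np.round(-z*100,2)
L=[[0,round(float(p),2),round(float(q),2)] for p,q in zip(np.diff(y),np.diff(w))]
print(L[:14]);print(L[14:])
```

```text
[[0, 0.02, -0.06], [0, 0.09, -0.17], [0, 0.13, -0.27], [0, 0.2, -0.36], [0, 0.26, -0.43], [0, 0.32, -0.49], [0, 0.39, -0.54], [0, 0.47, -0.57], [0, 0.53, -0.58], [0, 0.61, -0.58], [0, 0.68, -0.56], [0, 0.73, -0.53], [0, 0.79, -0.48], [0, 0.83, -0.43]]
[[0, 0.86, -0.36], [0, 0.88, -0.3], [0, 0.88, -0.22], [0, 0.86, -0.16], [0, 0.83, -0.1], [0, 0.79, -0.04], [0, 0.74, 0.01], [0, 0.66, 0.05], [0, 0.59, 0.07], [0, 0.5, 0.08], [0, 0.4, 0.08], [0, 0.3, 0.07], [0, 0.18, 0.04], [0, 0.06, 0.02]]
```

Request:
move_arm:
  dp:
    - [0, 0.02, -0.06]
    - [0, 0.09, -0.17]
    - [0, 0.13, -0.27]
    - [0, 0.2, -0.36]
    - [0, 0.26, -0.43]
    - [0, 0.32, -0.49]
    - [0, 0.39, -0.54]
    - [0, 0.47, -0.57]
    - [0, 0.53, -0.58]
    - [0, 0.61, -0.58]
    - [0, 0.68, -0.56]
    - [0, 0.73, -0.53]
    - [0, 0.79, -0.48]
    - [0, 0.83, -0.43]
  angular:
    - [0, 0, 0]
    - [0, 0, 0]
    - [0, 0, 0]
    - [0, 0, 0]
    - [0, 0, 0]
    - [0, 0, 0]
    - [0, 0, 0]
    - [0, 0, 0]
    - [0, 0, 0]
    - [0, 0, 0]
    - [0, 0, 0]
    - [0, 0, 0]
    - [0, 0, 0]
    - [0, 0, 0]

```text
time: 17.22
tcp_pos: [0.5671, 0.0145, 0.1969]
tool_rot: [-179.8, 0.0, 82.7]
contact_force: [-6.1, 0.4, 4.4]
opening: 0.01
```

Request:
move_arm:
  dp:
    - [0, 0.86, -0.36]
    - [0, 0.88, -0.3]
    - [0, 0.88, -0.22]
    - [0, 0.86, -0.16]
    - [0, 0.83, -0.1]
    - [0, 0.79, -0.04]
    - [0, 0.74, 0.01]
    - [0, 0.66, 0.05]
    - [0, 0.59, 0.07]
    - [0, 0.5, 0.08]
    - [0, 0.4, 0.08]
    - [0, 0.3, 0.07]
    - [0, 0.18, 0.04]
    - [0, 0.06, 0.02]
    - [0, 0, 0]
    - [0, 0, 0]
  angular:
    - [0, 0, 0]
    - [0, 0, 0]
    - [0, 0, 0]
    - [0, 0, 0]
    - [0, 0, 0]
    - [0, 0, 0]
    - [0, 0, 0]
    - [0, 0, 0]
    - [0, 0, 0]
    - [0, 0, 0]
    - [0, 0, 0]
    - [0, 0, 0]
    - [0, 0, 0]
    - [0, 0, 0]
    - [0, 0, 0]
    - [0, 0, 0]

```text
time: 18.55
tcp_pos: [0.6539, 0.0033, 0.2031]
tool_rot: [179.9, -0.0, 82.7]
contact_force: [0.8, 1.9, 0.5]
opening: 0.0095
```

Run:
```python
from h import *
ims=[]
for n in ['side','scene']:
    c=eyes.calibration(n);p,d=snap(n,n+'11.png');np.savez(n+'11.npz',p=p,d=d,X=cloud(n,d,c))
    x,y=(180,50) if n=='side' else (220,70)
    ims.append(cv2.resize(cv2.imread(f'pics/{n}11.png')[y:y+200,x:x+200],None,fx=2,fy=2))
cv2.imwrite('pics/c11.png',np.hstack(ims))
rel([.5090,.0222,.15],82.7)
```

```text
t 18.65 pos [0.6538 0.0033 0.2031] rot [ 1.7995e+02 -1.0000e-02  8.2680e+01] F [-1.   1.9  1.3] open 0.0095
 dp cm [  0.02 -14.61   5.3 ]
 ang [ 0.05 -0.01 -0.02]
```

View pics/c11.png

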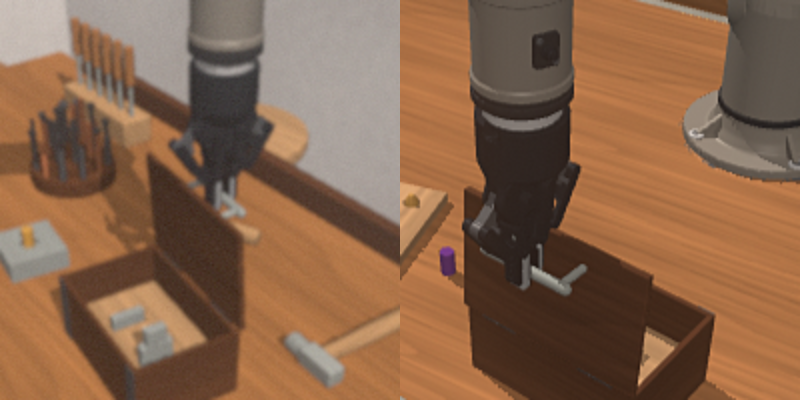

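Request:
move_arm:
  dp:
    - [0, 0, 0]
    - [0, 0, 0]
    - [0, 0, 0]
    - [0, 0, -0.5]
    - [0, 0, -1]
    - [0, 0, -1.5]
    - [0, 0, -2]
    - [0, 0, -2.5]
    - [0, 0, -2]
    - [0, 0, -1]
    - [0, 0, 0]
  angular:
    - [0, 0, 0]
    - [0, 0, 0]
    - [0, 0, 0]
    - [0, 0, 0]
    - [0, 0, 0]
    - [0, 0, 0]
    - [0, 0, 0]
    - [0, 0, 0]
    - [0, 0, 0]
    - [0, 0, 0]
    - [0, 0, 0]
  gripper: -0.5

```text
time: 19.57
tcp_pos: [0.655, 0.0032, 0.3118]
tool_rot: [179.7, -0.1, 82.7]
contact_force: [-0.1, -0.9, -0.5]
opening: 0.0213
```

Run:
```python
from h import *
ims=[]
for n in ['side','scene']:
    c=eyes.calibration(n);p,d=snap(n,n+'12.png');np.savez(n+'12.npz',p=p,d=d,X=cloud(n,d,c))
    x,y=(180,50) if n=='side' else (220,70)
    ims.append(cv2.resize(cv2.imread(f'pics/{n}12.png')[y:y+200,x:x+200],None,fx=2,fy=2))
cv2.imwrite('pics/c12.png',np.hstack(ims))
yaw=np.radians(-7.3);R2=np.array([[np.cos(yaw),-np.sin(yaw)],[np.sin(yaw),np.cos(yaw)]])
o=np.array([.5524,.0167]); print('die nominal',o+R2@[-.008,-.038],'plate',o+R2@[-.008,.038])
Z=np.load('side12.npz');P=Z['X'].reshape(-1,3)
m=(np.hypot(P[:,0]-.539,P[:,1]+.02)<.025)&(P[:,2]>.075)&(P[:,2]<.1)
t=P[m];print('side tongue',len(t),cv2.minAreaRect(t[:,:2].astype(np.float32)),np.percentile(t[:,2],[0,5,50,95,100]))
top=t[t[:,2]>.084];print(top.mean(0),cv2.minAreaRect(top[:,:2].astype(np.float32)))
# flap angle
q=(P-np.r_[o,0]); l=np.c_[q[:,:2]@R2,q[:,2]]
f=(abs(l[:,1])<.1)&(l[:,2]>.13)&(l[:,2]<.23)&(l[:,0]>.02)&(l[:,0]<.09)
k=np.polyfit(l[f,2],l[f,0],1);print('flap angle',np.pi/2+np.arctan(k[0]),f.sum())
rel([.5395,-.02,.27],172.7)
```

```text
die nominal [ 0.53963639 -0.01997547] plate [0.5492933  0.05540851]
side tongue 97 ((0.5383568406105042, -0.0216582790017128), (0.014328370802104473, 0.028450967743992805), 79.61577606201172) [0.0753244  0.07587509 0.08718611 0.09123656 0.0920144 ]
[ 0.53798812 -0.02292792  0.08895592] ((0.5386353731155396, -0.021848533302545547), (0.014280971139669418, 0.02810465730726719), 77.65376281738281)
flap angle 1.5104034681622325 1381
t 19.6667 pos [0.6533 0.0032 0.3078] rot [-179.99    0.     82.67] F [-0.3  0.2 -0.1] open 0.0208
 dp cm [ -3.75 -10.99   3.78]
 ang [-1.000e-02 -0.000e+00 -9.003e+01]
```

View pics/c12.png

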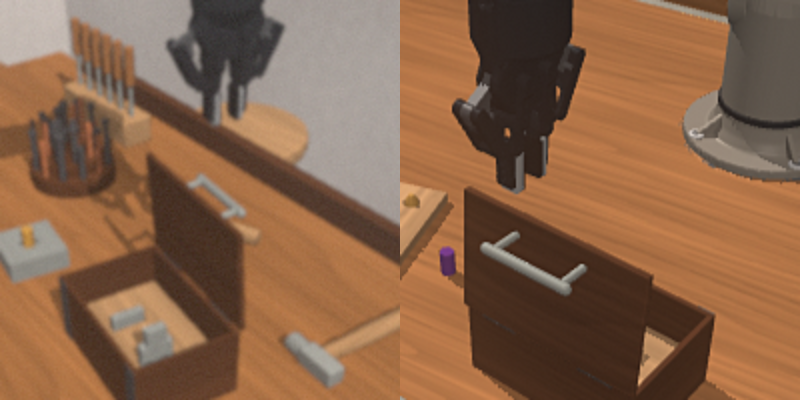

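Request:
move_arm:
  dp:
    - [0, 0, 0]
    - [0, 0, 0]
    - [0, 0, 0]
    - [0, 0, 0]
    - [0, 0, 0]
    - [0, 0, 0]
    - [0, 0, 0]
    - [0, 0, 0]
    - [0, 0, 0]
    - [0, 0, 0]
    - [0, 0, 0]
    - [0, 0, 0]
    - [0, 0, 0]
  angular:
    - [0, 0, -6.92]
    - [0, 0, -6.92]
    - [0, 0, -6.92]
    - [0, 0, -6.92]
    - [0, 0, -6.92]
    - [0, 0, -6.92]
    - [0, 0, -6.92]
    - [0, 0, -6.92]
    - [0, 0, -6.92]
    - [0, 0, -6.92]
    - [0, 0, -6.92]
    - [0, 0, -6.92]
    - [0, 0, -6.92]
  gripper: 0

```text
time: 20.75
tcp_pos: [0.6526, 0.0032, 0.3059]
tool_rot: [-180.0, -0.2, 173.0]
contact_force: [0.4, -0.2, -0.2]
opening: 0.0434
```

Request:
move_arm:
  dp:
    - [0.9, -0.3, 0]
    - [1.8, -0.6, 0]
    - [1.8, -0.6, 0]
    - [1.8, -0.6, 0]
    - [1.8, -0.6, 0]
    - [1.8, -0.6, 1]
    - [1.1, -0.5, 2]
    - [0, 0, 2]
    - [0, 0, 1]
    - [0, 0, 0]
    - [0, 0, 0]
    - [0, 0, 0]
  angular:
    - [0, 0, 0]
    - [0, 0, 0]
    - [0, 0, 0]
    - [0, 0, 0]
    - [0, 0, 0]
    - [0, 0, 0]
    - [0, 0, 0]
    - [0, 0, 0]
    - [0, 0, 0]
    - [0, 0, 0]
    - [0, 0, 0]
    - [0, 0, 0]

```text
time: 21.75
tcp_pos: [0.5403, -0.0201, 0.2488]
tool_rot: [180.0, 0.1, 172.6]
contact_force: [-0.5, 0.4, 0.3]
opening: 0.0429
```

Run:
```python
from h import *
rel([.5395,-.0205,.15],172.7)
n='wrist'
c=eyes.calibration(n);p,d=snap(n,n+'13.png');X=cloud(n,d,c);P=X.reshape(-1,3);np.savez('w13.npz',p=p,d=d,X=X)
m=(np.hypot(P[:,0]-.539,P[:,1]+.021)<.035)&(P[:,2]>.082)&(P[:,2]<.098)
t=P[m];print('tongue',len(t),cv2.minAreaRect(t[:,:2].astype(np.float32)),np.median(t[:,2]))
m=(np.hypot(P[:,0]-.549,P[:,1]-.055)<.035)&(P[:,2]>.05)&(P[:,2]<.065)
t=P[m];print('plate',len(t),cv2.minAreaRect(t[:,:2].astype(np.float32)),np.median(t[:,2]))
rel([.5395,-.0205,.15],172.7)
```

```text
t 21.75 pos [ 0.5403 -0.0201  0.2488] rot [1.7997e+02 5.0000e-02 1.7258e+02] F [-0.5  0.4  0.3] open 0.0429
 dp cm [ 0.08 -0.05  9.88]
 ang [ 0.03  0.05 -0.12]
tongue 403 ((0.5378368496894836, -0.020335301756858826), (0.010838533751666546, 0.027259046211838722), 82.48876953125) 0.08742775426736688
plate 583 ((0.5477413535118103, 0.05512504652142525), (0.012595238164067268, 0.043960295617580414), 82.72480010986328) 0.055406128738460514
t 21.8 pos [ 0.5405 -0.0201  0.249 ] rot [1.7997e+02 9.0000e-02 1.7260e+02] F [ 0.2 -0.1  0.3] open 0.0427
 dp cm [ 0.11 -0.06  9.9 ]
 ang [ 0.03  0.09 -0.1 ]
```

View pics/wrist13.png

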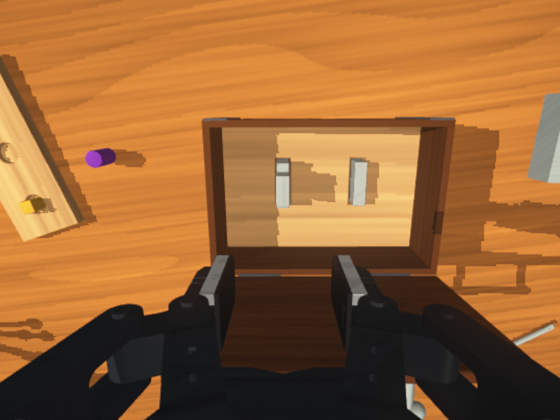

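Request:
move_arm:
  dp:
    - [0.2, -0.05, 1]
    - [0, 0, 2]
    - [0, 0, 2.5]
    - [0, 0, 2.5]
    - [0, 0, 2]
    - [0, 0, 2]
    - [0, 0, 1.5]
    - [0, 0, 1]
    - [0, 0, 0.5]
    - [0, 0, 0]
    - [0, 0, 0]
  angular:
    - [0, 0, 0]
    - [0, 0, 0]
    - [0, 0, 0]
    - [0, 0, 0]
    - [0, 0, 0]
    - [0, 0, 0]
    - [0, 0, 0]
    - [0, 0, 0]
    - [0, 0, 0]
    - [0, 0, 0]
    - [0, 0, 0]

```text
time: 22.72
tcp_pos: [0.538, -0.0205, 0.0985]
tool_rot: [180.0, 0.0, 172.6]
contact_force: [0.4, 0.0, 0.4]
opening: 0.0428
```

Run:
```python
from h import *
n='wrist'
c=eyes.calibration(n);p,d=snap(n,n+'14.png')
rel([.538,-.0205,.066],172.7)
```

```text
t 22.7667 pos [ 0.5383 -0.0205  0.099 ] rot [1.7998e+02 9.0000e-02 1.7262e+02] F [ 0.4  0.4 -0.2] open 0.0427
 dp cm [ 0.04 -0.    3.3 ]
 ang [ 0.02  0.09 -0.08]
```

View pics/wrist14.png

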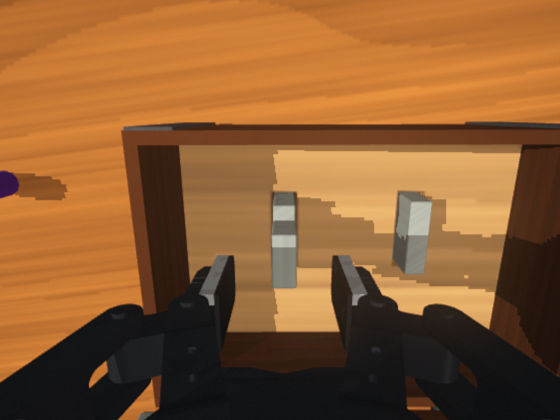

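Request:
move_arm:
  dp:
    - [0, 0, 0.8]
    - [0, 0, 0.9]
    - [0, 0, 0.8]
    - [0, 0, 0.5]
    - [0, 0, 0.3]
    - [0, 0, 0]
    - [0, 0, 0]
  angular:
    - [0, 0, 0]
    - [0, 0, 0]
    - [0, 0, 0]
    - [0, 0, 0]
    - [0, 0, 0]
    - [0, 0, 0]
    - [0, 0, 0]

```text
time: 23.35
tcp_pos: [0.5374, -0.0206, 0.0649]
tool_rot: [180.0, -0.0, 172.6]
contact_force: [-0.1, 0.1, -0.7]
opening: 0.0427
```

Request:
move_arm:
  dp:
    - [0, 0, 0]
    - [0, 0, 0]
    - [0, 0, 0]
    - [0, 0, 0]
    - [0, 0, 0]
    - [0, 0, 0]
  angular:
    - [0, 0, 0]
    - [0, 0, 0]
    - [0, 0, 0]
    - [0, 0, 0]
    - [0, 0, 0]
    - [0, 0, 0]
  gripper: -1
  newtons: 70

```text
time: 23.85
tcp_pos: [0.5381, -0.0204, 0.0656]
tool_rot: [180.0, 0.1, 172.6]
contact_force: [-0.9, 0.4, 5.5]
opening: 0.0108
```

Run:
```python
from h import *
n='wrist'
c=eyes.calibration(n);p,d=snap(n,n+'15.png')
rel([.538,-.0205,.066],172.7)
```

```text
t 23.9 pos [ 0.5381 -0.0205  0.0656] rot [1.7998e+02 7.0000e-02 1.7263e+02] F [0.5 0.3 5.5] open 0.0106
 dp cm [ 0.01 -0.01 -0.04]
 ang [ 0.02  0.07 -0.07]
```

View pics/wrist15.png

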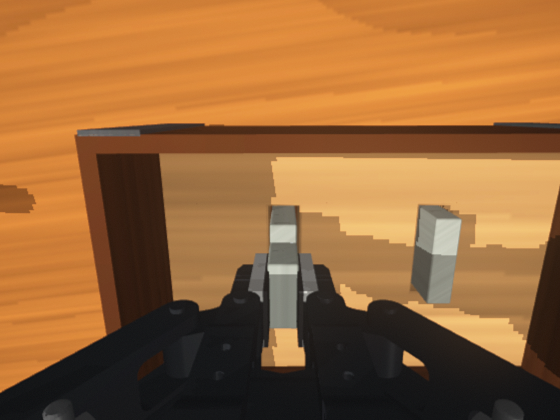

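Request:
move_arm:
  dp:
    - [0, 0, -0.3]
    - [0, 0, -0.5]
    - [0, 0, -0.8]
    - [0, 0, -1]
    - [0, 0, -1.2]
    - [0, 0, -1.2]
    - [0, 0, -1.2]
    - [0, 0, -1.2]
    - [0, 0, -1.2]
    - [0, 0, -1.2]
    - [0, 0, -1.2]
    - [0, 0, -1]
    - [0, 0, -0.6]
    - [0, 0, -0.4]
    - [0, 0, 0]
    - [0, 0, 0]
    - [0, 0, 0]
  angular:
    - [0, 0, 0]
    - [0, 0, 0]
    - [0, 0, 0]
    - [0, 0, 0]
    - [0, 0, 0]
    - [0, 0, 0]
    - [0, 0, 0]
    - [0, 0, 0]
    - [0, 0, 0]
    - [0, 0, 0]
    - [0, 0, 0]
    - [0, 0, 0]
    - [0, 0, 0]
    - [0, 0, 0]
    - [0, 0, 0]
    - [0, 0, 0]
    - [0, 0, 0]

```text
time: 25.32
tcp_pos: [0.537, -0.0206, 0.1944]
tool_rot: [-180.0, -0.1, 172.6]
contact_force: [-0.5, -0.6, -3.3]
opening: 0.011
```

Run:
```python
from h import *
for n in ['side','scene']:
    p,d=snap(n,n+'16.png')
rel([.5395,.3065,.196],172.7)
ims=[cv2.resize(cv2.imread(f'pics/{n}16.png')[y:y+200,x:x+200],None,fx=2,fy=2) for n,x,y in [('side',180,80),('scene',230,80)]]
cv2.imwrite('pics/c16.png',np.hstack(ims))
```

```text
t 25.4167 pos [ 0.5371 -0.0206  0.1944] rot [-1.7999e+02 -7.0000e-02  1.7263e+02] F [ 0.  -0.8 -3.3] open 0.0107
 dp cm [ 3.96 32.47 -0.16]
 ang [-0.01 -0.07 -0.07]
```

View pics/c16.png

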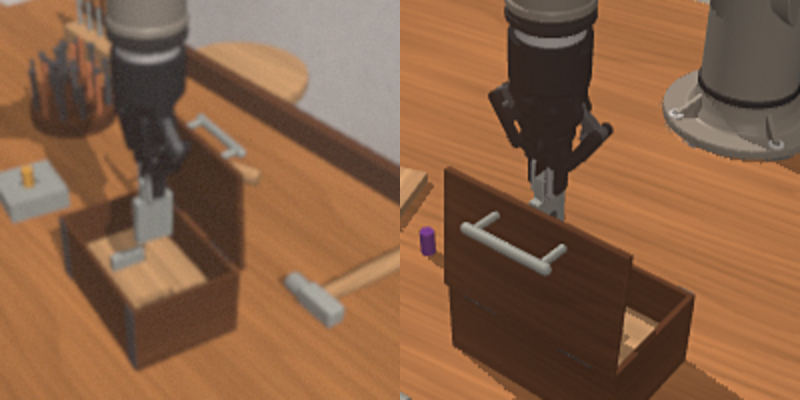

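Request:
move_arm:
  dp:
    - [0.1, 0.5, 0]
    - [0.2, 1.0, 0]
    - [0.23, 1.9, 0]
    - [0.23, 1.9, 0]
    - [0.23, 1.9, 0]
    - [0.23, 1.9, 0]
    - [0.23, 1.9, 0]
    - [0.23, 1.9, 0]
    - [0.23, 1.9, 0]
    - [0.23, 1.9, 0]
    - [0.23, 1.9, 0]
    - [0.23, 1.9, 0]
    - [0.23, 1.9, 0]
    - [0.23, 1.9, 0]
    - [0.23, 1.9, 0]
    - [0.23, 1.9, 0]
    - [0.23, 1.9, 0]
    - [0.15, 1.5, 0]
    - [0.06, 0.97, 0]
    - [0, 0, 0]
  angular:
    - [0, 0, 0]
    - [0, 0, 0]
    - [0, 0, 0]
    - [0, 0, 0]
    - [0, 0, 0]
    - [0, 0, 0]
    - [0, 0, 0]
    - [0, 0, 0]
    - [0, 0, 0]
    - [0, 0, 0]
    - [0, 0, 0]
    - [0, 0, 0]
    - [0, 0, 0]
    - [0, 0, 0]
    - [0, 0, 0]
    - [0, 0, 0]
    - [0, 0, 0]
    - [0, 0, 0]
    - [0, 0, 0]
    - [0, 0, 0]

```text
time: 27.08
tcp_pos: [0.5389, 0.3098, 0.195]
tool_rot: [179.9, -0.0, 172.8]
contact_force: [0.2, 0.3, -2.5]
opening: 0.0105
```

Request:
move_arm:
  dp:
    - [0, 0, 0]
    - [0, 0, 0]
    - [0, 0, 0]
    - [0, 0, 0]
    - [0, 0, 0]
    - [0, 0, 0]
    - [0, 0, 0]
    - [0, 0, 0]
    - [0, 0, 0]
    - [0, 0, 0]
  angular:
    - [0, 0, 0]
    - [0, 0, 0]
    - [0, 0, 0]
    - [0, 0, 0]
    - [0, 0, 0]
    - [0, 0, 0]
    - [0, 0, 0]
    - [0, 0, 0]
    - [0, 0, 0]
    - [0, 0, 0]

```text
time: 27.92
tcp_pos: [0.5399, 0.3065, 0.1951]
tool_rot: [-180.0, -0.0, 172.6]
contact_force: [-0.7, -0.3, -2.7]
opening: 0.0106
```

Run:
```python
from h import *
for n in ['side','scene','wrist']:
    c=eyes.calibration(n);p,d=snap(n,n+'17.png');X=cloud(n,d,c);P=X.reshape(-1,3);q=p.reshape(-1,3).astype(int)
    grey=(q.max(1)-q.min(1)<40)&(q.mean(1)>90)
    m=(np.hypot(P[:,0]-.5395,P[:,1]-.3065)<.045)&(P[:,2]>.07)&(P[:,2]<.19)&grey
    t=P[m]
    if len(t): print(n,'die',len(t),np.percentile(t[:,2],[0,2,50,98]).round(4),t.mean(0).round(4))
    br=(np.hypot(P[:,0]-.5395,P[:,1]-.3065)<.03)&(P[:,2]>.034)&(P[:,2]<.07)&(q[:,0]-q[:,2]>50)
    if br.sum(): print(n,'slug',br.sum(),P[br].mean(0).round(4),P[br][:,2].max())
rel([.5395,.3065,.196],172.7); print(np.abs(observe()['qd']).max())
ims=[cv2.resize(cv2.imread(f'pics/{n}17.png')[y:y+200,x:x+200],None,fx=2,fy=2) for n,x,y in [('side',120,50),('scene',360,170)]]
cv2.imwrite('pics/c17.png',np.hstack(ims))
```

```text
side die 271 [0.1367 0.1386 0.1643 0.189 ] [0.5394 0.3007 0.164 ]
side slug 58 [0.5378 0.3009 0.0485] 0.06078083377571519
scene die 25 [0.1369 0.1373 0.1649 0.1873] [0.5623 0.3067 0.1642]
scene slug 138 [0.5432 0.3068 0.0499] 0.06081705838158258
wrist die 537 [0.1376 0.1411 0.1699 0.1889] [0.5186 0.3094 0.1681]
wrist slug 226 [0.5332 0.3066 0.0513] 0.0573518849257213
t 28.0667 pos [0.5399 0.3065 0.1951] rot [180.     0.   172.63] F [ 0.2  1.5 -3.1] open 0.0105
 dp cm [ 0.04 -0.01 -0.09]
 ang [ 0.    0.   -0.07]
0.13052112048892375
```

View pics/c17.png

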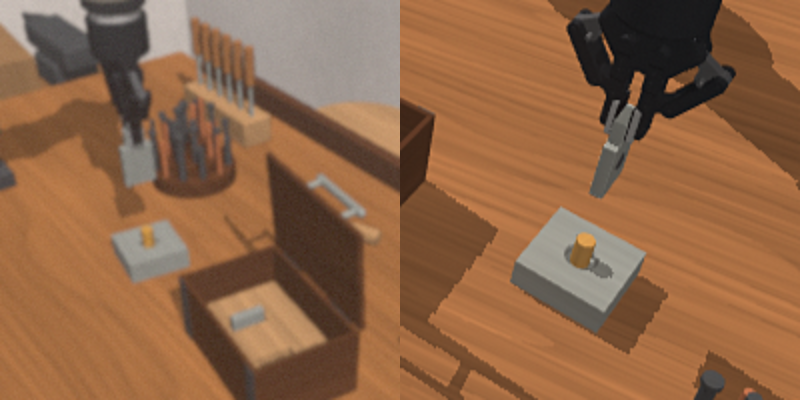

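View pics/scene17.png

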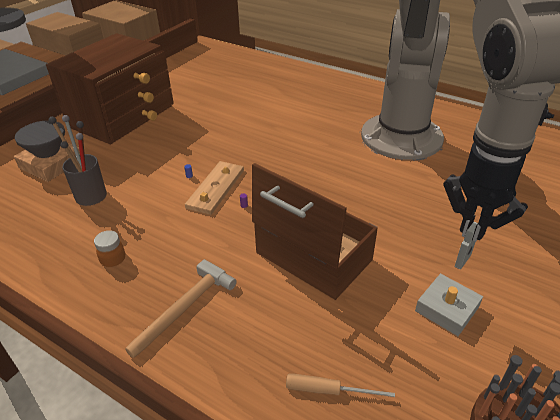

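Run:
```python
from h import *
c=eyes.calibration('side');p,d=snap('side','side18.png');P=cloud('side',d,c).reshape(-1,3);q=p.reshape(-1,3).astype(int)
m=(np.hypot(P[:,0]-.5395,P[:,1]-.3065)<.03)&(P[:,2]>.137)&(P[:,2]<.19)&(q.max(1)-q.min(1)<40)&(q.mean(1)>90)
t=P[m];w=np.ones(len(t),bool);A=np.c_[t[:,0],t[:,2],np.ones(len(t))]
for _ in range(5):
    s=np.linalg.lstsq(A[w],t[w,1],rcond=None)[0]; w=abs(A@s-t[:,1])<.003
print(w.sum(),'dy/dz tilt',s[1])
# edge tilt in x
for z0 in [.14,.15,.16,.17,.18]:
    k=abs(t[:,2]-z0)<.005; print(z0,np.percentile(t[k][:,0],[3,97]).round(4))
rel([.5395,.3065,.196])
ticket.sign_off()
```

```text
234 dy/dz tilt 0.0060590402248596464
0.14 [0.5202 0.5608]
0.15 [0.5195 0.5606]
0.16 [0.519  0.5612]
0.17 [0.5197 0.5597]
0.18 [0.5193 0.5606]
t 28.1167 pos [0.5399 0.3065 0.1951] rot [-180.     -0.    172.63] F [ 0.1  0.2 -3.3] open 0.0104
 dp cm [ 0.04 -0.01 -0.09]
the job is handed in; nothing more can be done
```

I stood the slug in the block's recess, lifted the flap right up, drew the die out of its slot and handed the job in at 28.1 s, holding the die over the slug.

**Last checks**
- **Slug:** it stood upright in the recess at about (0.5395, 0.3065), which matches the recess centre to about 1 mm. It was not touched after I let it go.
- **Flap:** it measured about 1.51 rad after I let go, and still stood upright in the last pictures.
- **Die:** it is held with 70 N, and the wrist reads about 3.3 N of weight. Its tilt is under 0.01 rad and its underside is at about z = 0.137, roughly 80 mm above the slug's top. It is centred over the slug to about 1 mm and still.
- **Other blanks and plain plate:** in the pictures they look unmoved. I did not measure them again at the end.

**What went wrong or disagreed**
- **Missed first grasp:** the first try at the slug closed on air just above it. The cameras showed the fingertips level with the reported TCP height or a few mm above it, not 22 mm ahead of it as described. I used the camera heights from then on; the slug had not moved, and the second try held it.
- **Finger opening:** the opening reads about 1.5 mm less than the known sizes of the things I gripped.

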